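# Line up the cabinet legs by height for the kit check

## Task

Before the kit is packed, line up the four aluminium cabinet legs by height on the plywood strip: stand one upright on the middle of each rubber pad, the shortest on the pad next to the upright steel end stop and each next one taller, so that the tallest is farthest from the stop. Do not knock any leg over, and leave the tape roll where it is.

Things in the scene. Friction and masses are not known exactly. Their poses are not given: they have to be found in the camera images.
- leg_xs: Loose cabinet leg, the shortest of the four: an upright bare-aluminium cylinder 28 mm in diameter, 42 mm tall over all but for its stud, standing on a black plastic foot (32 mm in diameter, the lowest 6 mm of that height); a thin dark steel stud, 8 mm in diameter, rises 8 mm above the top. 70 g on average. Origin: centre of its underside; z up along the leg.
- leg_s: Loose cabinet leg, the second shortest of the four: an upright bare-aluminium cylinder 32 mm in diameter, 58 mm tall over all but for its stud, standing on a black plastic foot (36 mm in diameter, the lowest 6 mm of that height); a thin dark steel stud, 8 mm in diameter, rises 8 mm above the top. 100 g on average. Origin: centre of its underside; z up along the leg.
- leg_m: Loose cabinet leg, the second tallest of the four: an upright bare-aluminium cylinder 36 mm in diameter, 74 mm tall over all but for its stud, standing on a black plastic foot (40 mm in diameter, the lowest 6 mm of that height); a thin dark steel stud, 8 mm in diameter, rises 8 mm above the top. 130 g on average. Origin: centre of its underside; z up along the leg.
- leg_l: Loose cabinet leg, the tallest of the four: an upright bare-aluminium cylinder 40 mm in diameter, 90 mm tall over all but for its stud, standing on a black plastic foot (44 mm in diameter, the lowest 6 mm of that height); a thin dark steel stud, 8 mm in diameter, rises 8 mm above the top. 160 g on average. Origin: centre of its underside; z up along the leg.
- pad_a: One of four identical fixed flat black rubber discs, 56 mm in diameter and 4 mm thick, in a straight row 80 mm apart centre to centre on a fixed plywood strip (400 x 76 mm, 10 mm thick) that lies on the table. The letters say nothing of the order in the row, which changes with each start. Origin: centre of its underside, 10 mm above the table, so the disc's top is 14 mm above the table; y runs along the row.
- pad_b: One of four identical fixed flat black rubber discs, 56 mm in diameter and 4 mm thick, in a straight row 80 mm apart centre to centre on a fixed plywood strip (400 x 76 mm, 10 mm thick) that lies on the table. The letters say nothing of the order in the row, which changes with each start. Origin: centre of its underside, 10 mm above the table, so the disc's top is 14 mm above the table; y runs along the row.
- pad_c: One of four identical fixed flat black rubber discs, 56 mm in diameter and 4 mm thick, in a straight row 80 mm apart centre to centre on a fixed plywood strip (400 x 76 mm, 10 mm thick) that lies on the table. The letters say nothing of the order in the row, which changes with each start. Origin: centre of its underside, 10 mm above the table, so the disc's top is 14 mm above the table; y runs along the row.
- pad_d: One of four identical fixed flat black rubber discs, 56 mm in diameter and 4 mm thick, in a straight row 80 mm apart centre to centre on a fixed plywood strip (400 x 76 mm, 10 mm thick) that lies on the table. The letters say nothing of the order in the row, which changes with each start. Origin: centre of its underside, 10 mm above the table, so the disc's top is 14 mm above the table; y runs along the row.
- end_stop: Fixed upright steel plate across one end of the plywood strip: 60 mm wide, 4 mm thick, 50 mm tall, on a 60 x 20 x 3 mm foot. It stands in line with the row, 60 mm from the centre of the nearest pad; which end it is at changes (the other end has a flat grey cap 5 mm high). Origin: centre of its underside, 10 mm above the table; y runs along the row.
- tape_roll: Bystander: a loose roll of brown packing tape lying flat beside the work, 100 mm in diameter, 48 mm tall. Origin: centre of its underside.
Things that resemble listed ones, but are neither listed nor needed, are in the scene too. What is shaped like the leg_l but orange is not meant.

How it is judged:
By the outcome, as a careful person would: the job done as asked, in the order asked, and still so for the second after the job is handed in, with the robot touching nothing.
It also fails if it takes over 106 s, if anything falls off the work surface, if the arm or the gripper's body presses on something with over 40 N, if the wrist force passes 120 N, or if a joint passes its speed limit or range.

## Robot

A 6-joint arm with a two-finger parallel gripper is mounted at the origin on the work surface. World frame = base frame: x ahead of the robot, y to its left, z up, the work surface at z = 0. Lengths are in m, angles in rad, forces in N, time in s.
With the tool pointing down it reaches from about 0.225 to 0.875 m from the base axis. Payload 3.4 kg.
Tool frame: the origin (TCP) lies on the centre line of the jaws, within the pads' length; the fingertips stand 19 mm ahead of it and the grasp point (between the pads) is the TCP; z points along the fingers, y is the direction in which the jaws open and shut (so a half turn about z gives the same grasp; the last joint's range is limited). The gripper opens to 85 mm and grips with 20 to 120 N. Pads are 22 mm wide; open, the fingers measure 114 mm over their backs; the gripper's body (76 mm by 85 mm) begins 54 mm behind the grasp point. The pads swing forward as they close: fully open they stand 13 mm farther back than shut.
Start: joints at [1.128, 0.276, 1.505, -0, 1.361, -0.121], TCP at [0.182, 0.546, 0.25] pointing down, gripper open.
Joint ranges: [-2.89, 2.89], [-0.75, 2.08], [0.22, 2.7], [-1.18, 4.32], [0.11, 2.71], [-2.7, 2.7]. Speed limits (rad/s): [2.57, 2.57, 3.14, 3.14, 3.14, 3.14].

## Interface

Orientations are given as a unit quaternion [w, x, y, z].
In Python, from rig import monitor, eyes, manip, models gives the robot as it stands.
- The arm moves only by the tool send_rows, never from a script. Its argument "deltas" is a list of rows, each an object with "dp": the shift along the world's x, y, z each as a share of 0.12 m, from -1 to 1, a list of three; "rotation": the turn, a rotation vector about the world's x, y, z each as a share of 0.5 rad, from -1 to 1, a list of three. In form: [{"dp": [dx, dy, dz], "rotation": [rx, ry, rz]}, ...]. A call has 1 to 12 rows; each row is the pose to reach, as a shift and turn from the pose commanded when the call began; what a row does not reach only later rows make up. A row lasts 1/12 s, in which the tool goes at most 41.7 mm and 7.16 degrees, less where a joint would pass 70% of its speed; a pose out of reach is approached as far as the arm can. A call with a number of a shift or a turn outside -1 to 1 is refused whole. A call with a gripper value outside its range is refused whole. "fingers" is the closure, from -1 (fully open) to 1 (shut), set as the call begins (left out, the last holds). The fingers move at their own pace and stop on an object; "grip_force" is the grip in N (left out, the last holds). Time passes only in rows, so rows that repeat a pose let the fingers close. It gives the time, the measured TCP pose, the force and the opening at its end, in the units of the state.
- monitor.get_state(): the state, without advancing time (a new reading comes with each control period).
- eyes.get_image(name): name is "scene" or "top"; returns a dict with "color" (420x560x3 uint8, red, green, blue), "depth" (420x560 float32, m along the optical axis (not along the pixel's ray), 0 where there is no reading), "mtx" (3x3 intrinsics, pixels), "k1" (the pictures are not rectified: a ray, as slopes to the right and down, at radius r is drawn at 1 + k1 r^2 times it, then the intrinsics apply), "rvec" (rotation vector, rad) and "tvec" (3), from world to camera coordinates, as OpenCV has them. Camera axes: x right, y down, z forward; pixel columns grow to the right and rows downward; lengths in m; the calibration is good to about 2 mm. A picture is of the moment at which its call begins.
- manip.sign_off(): hands the job in, once; it reports no verdict.
Trained networks look in a picture, given as the dict that the camera call returned (one of the last four; its "shot" number tells which), for a name from the list of things; names that differ only in an ending like _2 or _b are one class to them, and where a whole thing is asked for, a point or a joint stands for the part that bears it (a point fixed in the world has none). Each returns a list of dicts, best first, with "score" (0 to 1); they miss things now and then, are a little off and sometimes report something else, mostly with a low value. They report only what shows in the picture. A call takes as long as a camera call. They do not tell look-alikes from the thing itself.
- models.find_in(name, picture): "box" ([left, top, right, bottom] in pixels, round what is visible of it).
The state is a dict: "clock": time; "qpos": joint angles; "qd": joint speeds; "effort": joint torques, N m; "position": TCP position; "ee_rot": TCP orientation; "contact_force": force on the tool from outside, world axes, zero at the start; "moment": the same for the moment, N m; "width": finger opening in m.
Only numpy, scipy, OpenCV 4.12 (cv2) and the standard library are available. Lean on these libraries where they do the work, as an engineer would, in place of code of your own. Each camera call takes 0.05 s, during which the arm holds its last target.

## Working session

There is one attempt and no reset: what is moved stays moved. The work goes in short steps, Python scripts to look and compute and a tool call to move; the robot and the scene stay as the last step left them, time stands still between calls to the robot, and variables do not carry over. Pictures are saved under pics/ and viewed, and the job is handed in when it is done.

Besides the shell and the picture viewer there is one more tool, called as name(argument=value, ...), one argument or row to a line, values as JSON. send_rows: Moves the arm, as the interface text tells. Its arguments: {"type":"object","properties":{"deltas":{"type":"array","items":{"type":"object","properties":{"dp":{"type":"array","items":{"type":"number"}},"rotation":{"type":"array","items":{"type":"number"}}}}},"fingers":{"type":"number"},"grip_force":{"type":"number"}},"required":["deltas"]}

```bash
mkdir -p pics; ls
cat > h.py <<'E'
import numpy as np, cv2
from rig import monitor, eyes, manip, models
def R(p): return cv2.Rodrigues(np.array(p['rvec'],float))[0]
def rays(p,uv):
    K=np.array(p['mtx']); uv=np.atleast_2d(np.array(uv,float))
    d=np.stack([(uv[:,0]-K[0,2])/K[0,0],(uv[:,1]-K[1,2])/K[1,1]],1)
    x=d.copy()
    for _ in range(20): x=d/(1+p['k1']*(x**2).sum(1,keepdims=True))
    return x
def at_z(p,uv,z):
    x=rays(p,uv); r=np.c_[x,np.ones(len(x))]@R(p); c=-R(p).T@np.array(p['tvec'],float).ravel()
    s=(z-c[2])/r[:,2]; return c+s[:,None]*r
def cloud(p):
    h,w=p['depth'].shape; u,v=np.meshgrid(np.arange(w),np.arange(h))
    x=rays(p,np.c_[u.ravel(),v.ravel()]); d=p['depth'].ravel()
    P=np.c_[x*d[:,None],d]; return ((P-np.array(p['tvec'],float).ravel())@R(p)).reshape(h,w,3)
def proj(p,X):
    X=np.atleast_2d(X); c=X@R(p).T+np.array(p['tvec'],float).ravel(); s=c[:,:2]/c[:,2:]
    s=s*(1+p['k1']*(s**2).sum(1,keepdims=True)); K=np.array(p['mtx']); return s*[K[0,0],K[1,1]]+[K[0,2],K[1,2]]
def save(n,im): cv2.imwrite('pics/'+n,im[...,::-1])
E
python3 - <<'E'
from h import *
s=monitor.get_state(); print(s)
for n in('scene','top'):
    p=eyes.get_image(n); save(n+'0.png',p['color']); 
    print(n,p['mtx'],p['k1'],-R(p).T@np.array(p['tvec']).ravel())
    for k in('leg_xs','leg_s','leg_m','leg_l','pad_a','end_stop','tape_roll'):
        print(k,[(np.round(d['box']).astype(int).tolist(),round(d['score'],2)) for d in models.find_in(k,p)][:6])
    np.save(n+'.npy',p,allow_pickle=True)
E
```

```text
pics
{'clock': 0.0, 'qpos': array([ 1.12800736e+00,  2.76631003e-01,  1.50612430e+00,  3.28697678e-05,
        1.36069312e+00, -1.20978001e-01]), 'qd': array([-2.79102082e-04, -1.85387683e-04, -1.57809838e-03, -2.16303758e-04,
        6.63068801e-05,  6.11355714e-04]), 'effort': array([-1.84398661e-03, -4.16780126e+01, -2.45801586e+01, -1.49018765e-04,
        1.08667585e-02,  3.03393428e-06]), 'position': array([0.18163836, 0.54504898, 0.24942266]), 'ee_rot': array([-2.73540596e-04,  1.60215387e-01,  9.87081642e-01, -8.86791259e-04]), 'contact_force': array([ 0.47129039,  0.11967571, -0.66061329]), 'moment': array([-0.01876682,  0.00891615,  0.02313018]), 'width': 0.08581232882629651}
scene [[536.20172021   0.         278.70095996]
 [  0.         536.20172021 209.68508446]
 [  0.           0.           1.        ]] 0.06648188505140291 [0.98930962 0.23479972 0.99818306]
leg_xs [([234, 258, 263, 285], 0.65), ([423, 259, 439, 284], 0.52)]
leg_s [([294, 160, 313, 199], 0.9), ([267, 139, 285, 176], 0.81), ([227, 145, 243, 174], 0.71), ([349, 215, 372, 248], 0.71), ([300, 128, 320, 166], 
[... 764 characters left out ...]
, 224, 183], 0.64), ([148, 238, 163, 254], 0.48)]
leg_s [([291, 283, 312, 303], 0.76), ([343, 234, 364, 247], 0.74), ([278, 248, 297, 265], 0.53), ([314, 256, 334, 274], 0.52), ([207, 235, 228, 252], 0.49)]
leg_m [([291, 283, 312, 303], 0.76), ([343, 234, 364, 247], 0.74), ([278, 248, 297, 265], 0.53), ([314, 256, 334, 274], 0.52), ([207, 235, 228, 252], 0.49)]
leg_l [([291, 283, 312, 303], 0.76), ([343, 234, 364, 247], 0.74), ([278, 248, 297, 265], 0.53), ([314, 256, 334, 274], 0.52), ([207, 235, 228, 252], 0.49)]
pad_a [([205, 160, 223, 181], 0.81), ([304, 154, 322, 170], 0.69), ([268, 158, 289, 176], 0.66), ([235, 156, 261, 179], 0.59)]
end_stop []
tape_roll [([396, 149, 441, 192], 0.94)]
```

Run:
```python
from h import *
p=np.load('scene.npy',allow_pickle=True).item()
save('s_crop.png',cv2.resize(p['color'][110:350,90:460],None,fx=2.15,fy=2.15,interpolation=cv2.INTER_CUBIC))
p=np.load('top.npy',allow_pickle=True).item()
save('t_crop.png',cv2.resize(p['color'][125:325,130:460],None,fx=2.4,fy=2.4,interpolation=cv2.INTER_CUBIC))
```

```text
(no output)
```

View pics/s_crop.png

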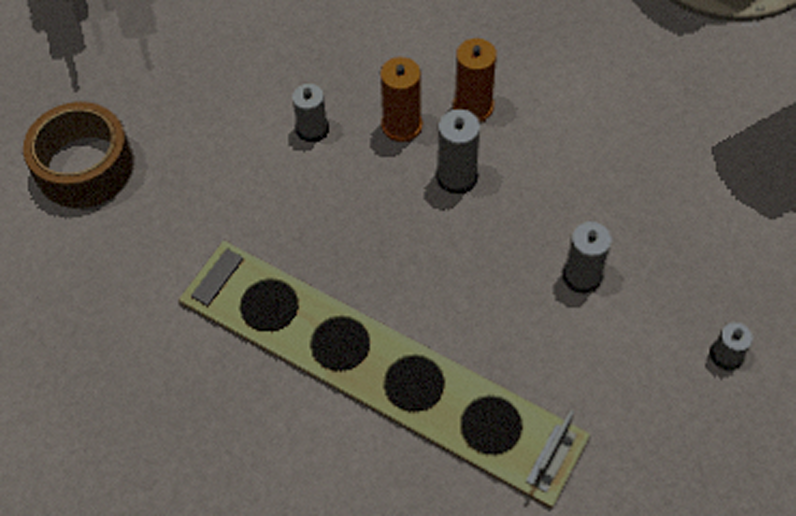

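View pics/t_crop.png

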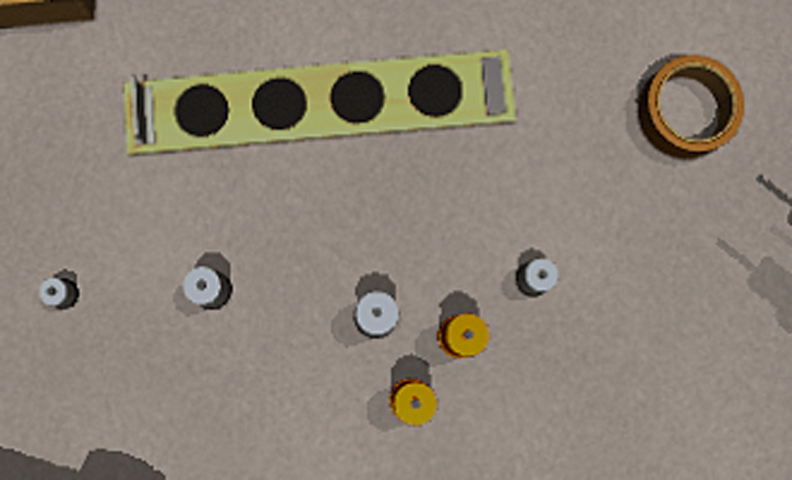

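View pics/scene0.png

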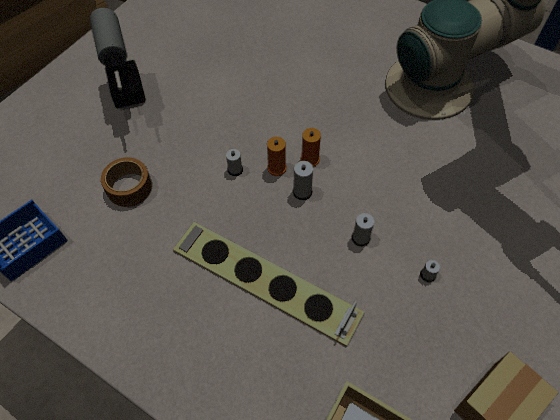

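View pics/top0.png

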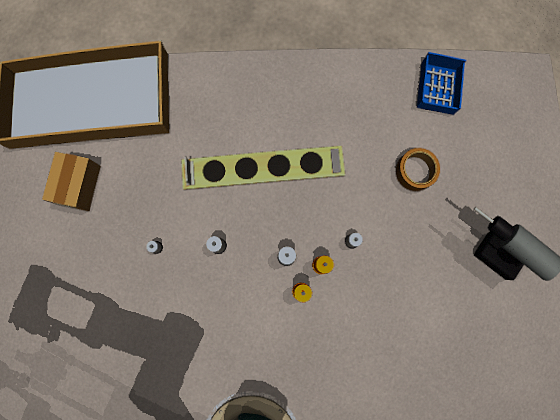

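Candidates (top view): silver legs at (152,246), (214,243), (287,255) and (355,239). The orange look-alikes at (324,264) and (302,292) are excluded. The end stop is at the left end, (188,170), and the grey cap at (337,160). Next I measure positions and sizes in both views.

```bash
cat > loc.py <<'E'
from h import *
H=dict(xs=.042,s=.058,m=.074,l=.090); D=dict(xs=.028,s=.032,m=.036,l=.040)
def blob(p,seed,rad,test):
    im=p['color'].astype(int); m=test(im); h,w=m.shape
    v,u=np.mgrid[:h,:w]; m&=((u-seed[0])**2+(v-seed[1])**2<rad**2)
    m=m.astype(np.uint8)
    n,l,st,c=cv2.connectedComponentsWithStats(m)
    i=1+np.argmax(st[1:,4]); mm=(l==i).astype(np.uint8)
    cs,_=cv2.findContours(mm,cv2.RETR_EXTERNAL,cv2.CHAIN_APPROX_NONE); hull=cv2.convexHull(cs[0])
    return hull.reshape(-1,2)
def disc(p,seed,rad,test,z):
    hl=blob(p,seed,rad,test); W=at_z(p,hl,z)[:,:2].astype(np.float32)
    M=cv2.moments(W.reshape(-1,1,2)); 
    return np.array([M['m10']/M['m00'],M['m01']/M['m00']]), 2*np.sqrt(M['m00']/np.pi), hl.mean(0)
E
python3 - <<'E'
from loc import *
T=np.load('top.npy',allow_pickle=True).item(); S=np.load('scene.npy',allow_pickle=True).item()
seeds=dict(xs=((152,246),(432,266)),m=((214,243),(365,220)),l=((287,255),(303,167)),s=((355,239),(234,154)))
for p,i,thr in((T,0,150),(S,1,120)):
    for k,sd in seeds.items():
        c,d,px=disc(p,sd[i],13,lambda im:im.min(2)>thr,H[k]); print(k,c.round(4),round(d,4),px.round(1))
    sd=[(214,171),(246,168),(279,165),(311,162)] if i==0 else [(318,307),(283,288),(248,269),(215,252)]
    for q in sd:
        c,d,px=disc(p,q,17,lambda im:im.max(2)<60,.014); print('pad',c.round(4),round(d,4),px.round(1))
    C=cloud(p)
    for k,sd in seeds.items():
        u,v=sd[i]; P=C[v-12:v+13,u-12:u+13].reshape(-1,3); print(k,'maxz',np.sort(P[:,2])[-12:].round(3)[[0,6,11]])
    u,v=((188,165) if i==0 else (349,315)); P=C[v-20:v+20,u-15:u+15].reshape(-1,3); P=P[P[:,2]>.04]; print('stop',P.mean(0).round(3),len(P))
    tp=((419,168) if i==0 else (127,178)); P=C[tp[1]-25:tp[1]+25,tp[0]-25:tp[0]+25].reshape(-1,3); P=P[P[:,2]>.043]; print('tape',P.mean(0).round(3),np.ptp(P,0))
E
```

```text
xs [0.4625 0.2234] 0.0234 [150.7 245.9]
m [0.4636 0.0713] 0.033 [212.9 242.9]
l [ 0.4334 -0.0934] 0.0365 [286.8 256.1]
s [ 0.4671 -0.2536] 0.0285 [356.5 238.6]
pad [0.646  0.0787] 0.0523 [212.8 170.4]
pad [ 6.509e-01 -5.000e-04] 0.0521 [245.9 168.1]
pad [ 0.656 -0.08 ] 0.0519 [277.7 165.1]
pad [ 0.661  -0.1593] 0.0523 [310.2 162.6]
xs maxz [0.045 0.05  1.089]
m maxz [0.078 0.082 1.089]
l maxz [0.097 0.099 1.089]
s maxz [0.063 0.065 0.069]
stop [0.616 0.116 0.165] 75
tape [ 0.629 -0.41   0.068] [0.29077147 0.39447358 1.04551506]
xs [0.4625 0.2247] 0.0224 [432.  266.5]
m [0.4629 0.073 ] 0.0306 [365.3 220.5]
l [ 0.4333 -0.0908] 0.0347 [303.5 167.8]
s [ 0.4667 -0.2506] 0.0269 [233.9 153.6]
pad [0.6469 0.0817] 0.0531 [319.6 307.2]
pad [0.6521 0.0021] 0.0538 [282.2 288. ]
pad [ 0.6572 -0.0773] 0.0538 [249.3 268.3]
pad [ 0.6621 -0.1569] 0.0538 [215.2 251.4]
xs maxz [0.049 0.051 0.998]
m maxz [0.081 0.083 0.998]
l maxz [0.097 0.998 0.998]
s maxz [0.064 0.066 0.998]
stop [0.652 0.143 0.074] 104
tape [ 0.645 -0.399  0.068] [0.40367979 0.70358825 0.95512531]
```

send_rows(
  deltas=[
    {"dp": [0.2, -0.22, 0], "rotation": [0, 0, -0.25]},
    {"dp": [0.4, -0.45, 0], "rotation": [0, 0, -0.5]},
    {"dp": [0.6, -0.68, 0], "rotation": [0, 0, -0.75]},
    {"dp": [0.78, -0.9, 0], "rotation": [0, 0, -1]},
    {"dp": [0.78, -0.9, 0], "rotation": [0, 0, -1]},
  ],
  fingers=-1,
  grip_force=40,
)

```text
clock: 1.22
position: [0.2786, 0.4333, 0.2505]
ee_rot: [0.002, 0.403, 0.915, -0.001]
contact_force: [-0.4, -0.8, -0.3]
width: 0.0856
```

send_rows(
  deltas=[
    {"dp": [0.2, -0.22, 0], "rotation": [0, 0, -0.25]},
    {"dp": [0.4, -0.45, 0], "rotation": [0, 0, -0.5]},
    {"dp": [0.6, -0.68, 0], "rotation": [0, 0, -0.75]},
    {"dp": [0.78, -0.9, 0], "rotation": [0, 0, -1]},
    {"dp": [0.78, -0.9, 0], "rotation": [0, 0, -1]},
  ],
)

```text
clock: 1.63
position: [0.3725, 0.3259, 0.2505]
ee_rot: [0.002, 0.617, 0.787, -0.0]
contact_force: [-0.7, 0.2, 0.4]
width: 0.0854
```

send_rows(
  deltas=[
    {"dp": [0.2, -0.22, -0.2], "rotation": [0, 0, -0.1]},
    {"dp": [0.4, -0.45, -0.5], "rotation": [0, 0, -0.2]},
    {"dp": [0.6, -0.68, -0.8], "rotation": [0, 0, -0.38]},
    {"dp": [0.78, -0.875, -1], "rotation": [0, 0, -0.38]},
    {"dp": [0.78, -0.875, -1], "rotation": [0, 0, -0.38]},
    {"dp": [0.78, -0.875, -1], "rotation": [0, 0, -0.38]},
    {"dp": [0.78, -0.875, -1], "rotation": [0, 0, -0.38]},
  ],
)

```text
clock: 2.22
position: [0.4624, 0.2248, 0.1297]
ee_rot: [-0.001, 0.686, 0.727, -0.001]
contact_force: [-0.3, -0.2, 0.6]
width: 0.0855
```

send_rows(
  deltas=[
    {"dp": [0, 0, -0.2]},
    {"dp": [0, 0, -0.4]},
    {"dp": [0, 0, -0.6]},
    {"dp": [0, 0, -0.75]},
    {"dp": [0, 0, -0.865]},
    {"dp": [0, 0, -0.865]},
    {"dp": [0, 0, -0.865]},
  ],
)

```text
validation failed for argument at $.de...
```

Run:
```python
from h import *
print(monitor.get_state()['position'])
S=eyes.get_image('scene'); save('g1.png',cv2.resize(S['color'][180:320,340:520],None,fx=4,fy=4))
```

```text
[0.46241602 0.22481513 0.12968953]
```

View pics/g1.png

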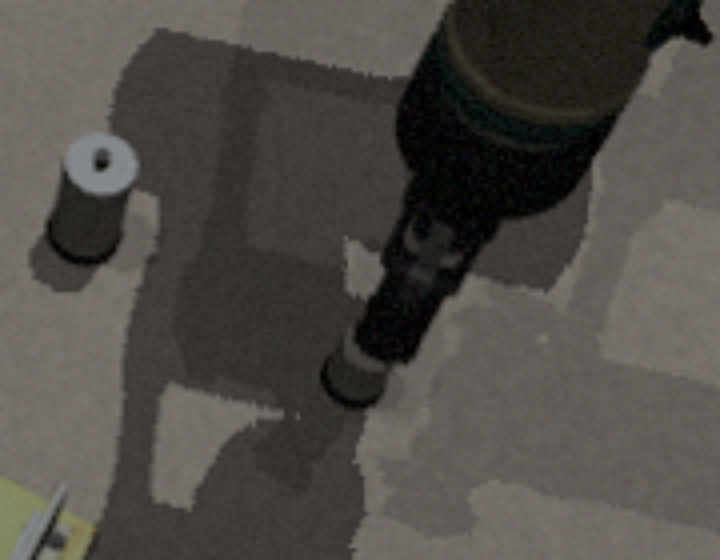

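Rotation is a required field, so the move was refused. The picture shows the gripper above the small leg, which is still standing at crop (355,380). I resend with rotation included.

send_rows(
  deltas=[
    {"dp": [0, -0.005, -0.2], "rotation": [0, 0, 0]},
    {"dp": [0, -0.005, -0.4], "rotation": [0, 0, 0]},
    {"dp": [0, -0.005, -0.6], "rotation": [0, 0, 0]},
    {"dp": [0, -0.005, -0.75], "rotation": [0, 0, 0]},
    {"dp": [0, -0.005, -0.865], "rotation": [0, 0, 0]},
    {"dp": [0, -0.005, -0.865], "rotation": [0, 0, 0]},
    {"dp": [0, -0.005, -0.865], "rotation": [0, 0, 0]},
  ],
)

```text
clock: 2.85
position: [0.4624, 0.2253, 0.0273]
ee_rot: [0.0, 0.685, 0.728, 0.0]
contact_force: [0.7, 0.2, 1.1]
width: 0.0854
```

send_rows(
  deltas=[
    {"dp": [0, 0, 0], "rotation": [0, 0, 0]},
    {"dp": [0, 0, 0], "rotation": [0, 0, 0]},
    {"dp": [0, 0, 0], "rotation": [0, 0, 0]},
    {"dp": [0, 0, 0], "rotation": [0, 0, 0]},
    {"dp": [0, 0, 0], "rotation": [0, 0, 0]},
    {"dp": [0, 0, 0], "rotation": [0, 0, 0]},
    {"dp": [0, 0, 0], "rotation": [0, 0, 0]},
    {"dp": [0, 0, 0], "rotation": [0, 0, 0]},
    {"dp": [0, 0, 0], "rotation": [0, 0, 0]},
    {"dp": [0, 0, 0], "rotation": [0, 0, 0]},
  ],
  fingers=1,
  grip_force=40,
)

```text
clock: 3.68
position: [0.463, 0.2241, 0.0273]
ee_rot: [0.0, 0.686, 0.728, 0.001]
contact_force: [-1.5, 0.6, 5.2]
width: 0.0272
```

send_rows(
  deltas=[
    {"dp": [0, 0, 0.1], "rotation": [0, 0, 0]},
    {"dp": [0, 0, 0.25], "rotation": [0, 0, 0]},
    {"dp": [0, 0, 0.4], "rotation": [0, 0, 0]},
    {"dp": [0.1, -0.08, 0.5], "rotation": [0, 0, 0]},
    {"dp": [0.25, -0.2, 0.6], "rotation": [0, 0, 0]},
    {"dp": [0.4, -0.32, 0.6], "rotation": [0, 0, 0]},
    {"dp": [0.55, -0.44, 0.6], "rotation": [0, 0, 0]},
    {"dp": [0.7, -0.55, 0.6], "rotation": [0, 0, 0]},
    {"dp": [0.8, -0.63, 0.6], "rotation": [0, 0, 0]},
  ],
)

```text
clock: 4.43
position: [0.5604, 0.147, 0.0986]
ee_rot: [0.001, 0.686, 0.727, 0.0]
contact_force: [0.3, 0.2, -0.3]
width: 0.027
```

send_rows(
  deltas=[
    {"dp": [0.15, -0.12, 0], "rotation": [0, 0, 0]},
    {"dp": [0.3, -0.24, 0], "rotation": [0, 0, 0]},
    {"dp": [0.45, -0.36, 0], "rotation": [0, 0, 0]},
    {"dp": [0.6, -0.48, 0], "rotation": [0, 0, 0]},
    {"dp": [0.7, -0.55, 0], "rotation": [0, 0, 0]},
    {"dp": [0.73, -0.57, 0], "rotation": [0, 0, 0]},
    {"dp": [0.73, -0.57, 0], "rotation": [0, 0, 0]},
    {"dp": [0.73, -0.57, 0], "rotation": [0, 0, 0]},
  ],
)

```text
clock: 5.1
position: [0.6451, 0.0803, 0.098]
ee_rot: [-0.001, 0.686, 0.728, -0.001]
contact_force: [-0.5, 0.3, -0.7]
width: 0.0269
```

Run:
```python
from h import *
s=monitor.get_state();print(s['position'],s['contact_force'],s['width'])
S=eyes.get_image('scene'); save('g2.png',cv2.resize(S['color'][160:360,200:460],None,fx=3,fy=3))
```

```text
[0.64512796 0.0802552  0.09800738] [-0.54244023  0.3181571  -0.71020038] 0.02687475814812058
```

View pics/g2.png

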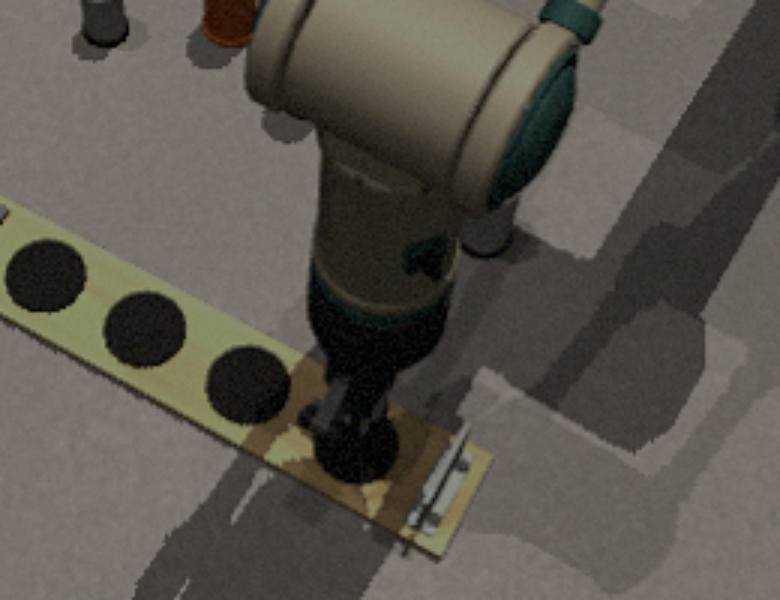

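send_rows(
  deltas=[
    {"dp": [0.01, 0, -0.1], "rotation": [0, 0, 0]},
    {"dp": [0.01, 0, -0.22], "rotation": [0, 0, 0]},
    {"dp": [0.01, 0, -0.33], "rotation": [0, 0, 0]},
    {"dp": [0.01, 0, -0.4], "rotation": [0, 0, 0]},
    {"dp": [0.01, 0, -0.43], "rotation": [0, 0, 0]},
    {"dp": [0.01, 0, -0.45], "rotation": [0, 0, 0]},
    {"dp": [0.01, 0, -0.465], "rotation": [0, 0, 0]},
    {"dp": [0.01, 0, -0.465], "rotation": [0, 0, 0]},
    {"dp": [0.01, 0, -0.465], "rotation": [0, 0, 0]},
  ],
)

```text
clock: 5.9
position: [0.6479, 0.08, 0.0433]
ee_rot: [0.0, 0.686, 0.728, 0.0]
contact_force: [-0.1, -0.5, -0.1]
width: 0.0267
```

send_rows(
  deltas=[
    {"dp": [-0.005, 0, -0.006], "rotation": [0, 0, 0]},
    {"dp": [-0.005, 0, -0.012], "rotation": [0, 0, 0]},
    {"dp": [-0.005, 0, -0.016], "rotation": [0, 0, 0]},
    {"dp": [-0.005, 0, -0.016], "rotation": [0, 0, 0]},
  ],
)

```text
clock: 6.23
position: [0.647, 0.0799, 0.0414]
ee_rot: [0.0, 0.686, 0.728, 0.0]
contact_force: [-0.9, 0.4, 2.5]
width: 0.027
```

send_rows(
  deltas=[
    {"dp": [0, 0, 0], "rotation": [0, 0, 0]},
    {"dp": [0, 0, 0], "rotation": [0, 0, 0]},
    {"dp": [0, 0, 0], "rotation": [0, 0, 0]},
    {"dp": [0, 0, 0], "rotation": [0, 0, 0]},
    {"dp": [0, 0, 0], "rotation": [0, 0, 0]},
    {"dp": [0, 0, 0], "rotation": [0, 0, 0]},
    {"dp": [0, 0, 0], "rotation": [0, 0, 0]},
    {"dp": [0, 0, 0], "rotation": [0, 0, 0]},
  ],
  fingers=-1,
)

```text
clock: 6.9
position: [0.6469, 0.0799, 0.0408]
ee_rot: [0.0, 0.686, 0.728, 0.0]
contact_force: [-0.8, 0.2, 0.6]
width: 0.0855
```

send_rows(
  deltas=[
    {"dp": [0, 0, 0.1], "rotation": [0, 0, 0]},
    {"dp": [0, 0, 0.3], "rotation": [0, 0, 0]},
    {"dp": [0, 0, 0.6], "rotation": [0, 0, 0]},
    {"dp": [0, 0, 0.9], "rotation": [0, 0, 0]},
    {"dp": [-0.2, -0.25, 1], "rotation": [0, 0, 0]},
    {"dp": [-0.4, -0.5, 1], "rotation": [0, 0, 0]},
    {"dp": [-0.6, -0.75, 1], "rotation": [0, 0, 0]},
    {"dp": [-0.75, -1, 1], "rotation": [0, 0, 0]},
    {"dp": [-0.75, -1, 1], "rotation": [0, 0, 0]},
  ],
)

```text
clock: 7.65
position: [0.5531, -0.0443, 0.162]
ee_rot: [0.0, 0.687, 0.726, -0.002]
contact_force: [-0.0, 0.0, -0.3]
width: 0.0853
```

send_rows(
  deltas=[
    {"dp": [-0.1, -0.25, 0], "rotation": [0, 0, 0]},
    {"dp": [-0.2, -0.5, 0], "rotation": [0, 0, 0]},
    {"dp": [-0.3, -0.75, 0], "rotation": [0, 0, 0]},
    {"dp": [-0.37, -0.95, 0], "rotation": [0, 0, 0]},
  ],
)

```text
clock: 7.98
position: [0.5119, -0.1556, 0.1618]
ee_rot: [0.001, 0.686, 0.728, -0.0]
contact_force: [-1.2, 0.2, 0.8]
width: 0.0854
```

send_rows(
  deltas=[
    {"dp": [-0.1, -0.25, 0], "rotation": [0, 0, 0]},
    {"dp": [-0.2, -0.5, -0.1], "rotation": [0, 0, 0]},
    {"dp": [-0.3, -0.75, -0.2], "rotation": [0, 0, 0]},
    {"dp": [-0.38, -0.82, -0.3], "rotation": [0, 0, 0]},
    {"dp": [-0.38, -0.82, -0.3], "rotation": [0, 0, 0]},
    {"dp": [-0.38, -0.82, -0.3], "rotation": [0, 0, 0]},
    {"dp": [-0.38, -0.82, -0.3], "rotation": [0, 0, 0]},
  ],
)

```text
clock: 8.57
position: [0.4678, -0.2522, 0.1257]
ee_rot: [0.001, 0.686, 0.728, 0.0]
contact_force: [0.0, -0.2, 0.2]
width: 0.0855
```

Run:
```python
from h import *
s=monitor.get_state();print(s['position'],s['contact_force'],s['width'])
S=eyes.get_image('scene'); save('g3.png',cv2.resize(S['color'][110:360,190:450],None,fx=2.4,fy=2.4))
from loc import *
T=eyes.get_image('top')
print(disc(T,(214,171),13,lambda im:im.min(2)>150,.056))
save('g3t.png',cv2.resize(T['color'][120:300,170:390],None,fx=3,fy=3))
```

```text
[ 0.46776987 -0.25216999  0.12570042] [ 0.0456117  -0.24398898  0.24503697] 0.0855044494312826
(array([0.6460929 , 0.07903416]), np.float64(0.023876785261650508), array([211.8, 166.6]))
```

View pics/g3.png

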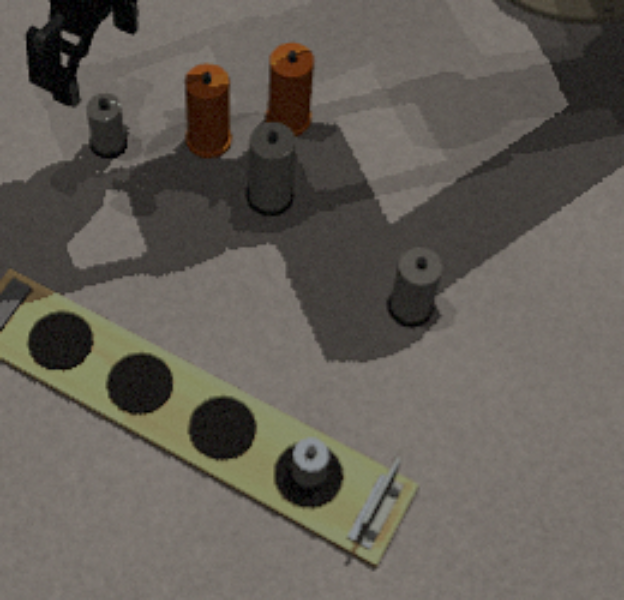

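View pics/g3t.png

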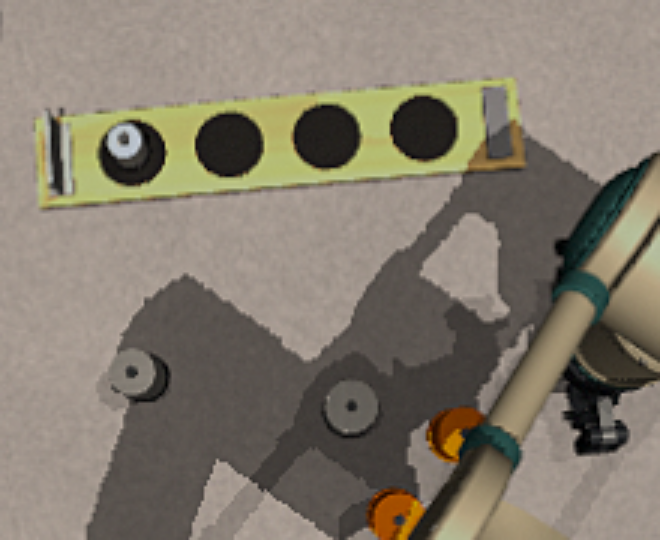

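send_rows(
  deltas=[
    {"dp": [0, 0, -0.2], "rotation": [0, 0, 0]},
    {"dp": [0, 0, -0.4], "rotation": [0, 0, 0]},
    {"dp": [0, 0, -0.6], "rotation": [0, 0, 0]},
    {"dp": [0, 0, -0.72], "rotation": [0, 0, 0]},
    {"dp": [0, 0, -0.765], "rotation": [0, 0, 0]},
    {"dp": [0, 0, -0.765], "rotation": [0, 0, 0]},
  ],
)

```text
clock: 9.17
position: [0.4669, -0.2514, 0.0323]
ee_rot: [-0.001, 0.685, 0.728, -0.0]
contact_force: [0.3, 0.6, -0.5]
width: 0.0857
```

send_rows(
  deltas=[
    {"dp": [0, 0, 0], "rotation": [0, 0, 0]},
    {"dp": [0, 0, 0], "rotation": [0, 0, 0]},
    {"dp": [0, 0, 0], "rotation": [0, 0, 0]},
    {"dp": [0, 0, 0], "rotation": [0, 0, 0]},
    {"dp": [0, 0, 0], "rotation": [0, 0, 0]},
    {"dp": [0, 0, 0], "rotation": [0, 0, 0]},
    {"dp": [0, 0, 0], "rotation": [0, 0, 0]},
    {"dp": [0, 0, 0], "rotation": [0, 0, 0]},
    {"dp": [0, 0, 0], "rotation": [0, 0, 0]},
    {"dp": [0, 0, 0], "rotation": [0, 0, 0]},
  ],
  fingers=1,
)

```text
clock: 10.0
position: [0.4675, -0.2529, 0.034]
ee_rot: [0.001, 0.686, 0.728, 0.0]
contact_force: [-0.4, 0.4, 5.8]
width: 0.0313
```

send_rows(
  deltas=[
    {"dp": [0, 0, 0.1], "rotation": [0, 0, 0]},
    {"dp": [0, 0, 0.25], "rotation": [0, 0, 0]},
    {"dp": [0, 0, 0.45], "rotation": [0, 0, 0]},
    {"dp": [0.05, 0.1, 0.65], "rotation": [0, 0, 0]},
    {"dp": [0.15, 0.25, 0.75], "rotation": [0, 0, 0]},
    {"dp": [0.3, 0.42, 0.75], "rotation": [0, 0, 0]},
    {"dp": [0.45, 0.6, 0.75], "rotation": [0, 0, 0]},
    {"dp": [0.55, 0.8, 0.75], "rotation": [0, 0, 0]},
  ],
)

```text
clock: 10.67
position: [0.5346, -0.1563, 0.1236]
ee_rot: [0.001, 0.686, 0.727, 0.001]
contact_force: [-0.3, 0.2, -0.7]
width: 0.0314
```

send_rows(
  deltas=[
    {"dp": [0.15, 0.2, 0], "rotation": [0, 0, 0]},
    {"dp": [0.3, 0.4, 0], "rotation": [0, 0, 0]},
    {"dp": [0.45, 0.6, 0], "rotation": [0, 0, 0]},
    {"dp": [0.58, 0.8, 0], "rotation": [0, 0, 0]},
  ],
)

```text
clock: 11.0
position: [0.6033, -0.0593, 0.1229]
ee_rot: [0.0, 0.686, 0.728, 0.0]
contact_force: [0.3, -0.5, -0.7]
width: 0.0309
```

send_rows(
  deltas=[
    {"dp": [0.15, 0.2, 0], "rotation": [0, 0, 0]},
    {"dp": [0.28, 0.38, -0.1], "rotation": [0, 0, 0]},
    {"dp": [0.36, 0.48, -0.2], "rotation": [0, 0, 0]},
    {"dp": [0.4, 0.52, -0.3], "rotation": [0, 0, 0]},
    {"dp": [0.4, 0.52, -0.4], "rotation": [0, 0, 0]},
    {"dp": [0.4, 0.52, -0.4], "rotation": [0, 0, 0]},
    {"dp": [0.4, 0.52, -0.4], "rotation": [0, 0, 0]},
    {"dp": [0.4, 0.52, -0.4], "rotation": [0, 0, 0]},
  ],
)

```text
clock: 11.67
position: [0.6498, 0.0006, 0.075]
ee_rot: [-0.0, 0.686, 0.727, -0.0]
contact_force: [0.8, -0.6, -0.9]
width: 0.0306
```

send_rows(
  deltas=[
    {"dp": [0.012, 0, -0.08], "rotation": [0, 0, 0]},
    {"dp": [0.012, 0, -0.15], "rotation": [0, 0, 0]},
    {"dp": [0.012, 0, -0.19], "rotation": [0, 0, 0]},
    {"dp": [0.012, 0, -0.205], "rotation": [0, 0, 0]},
    {"dp": [0.012, 0, -0.217], "rotation": [0, 0, 0]},
    {"dp": [0.012, 0, -0.225], "rotation": [0, 0, 0]},
    {"dp": [0.012, 0, -0.225], "rotation": [0, 0, 0]},
    {"dp": [0.012, 0, -0.225], "rotation": [0, 0, 0]},
  ],
)

```text
clock: 12.33
position: [0.6523, 0.0019, 0.0482]
ee_rot: [0.0, 0.686, 0.728, 0.0]
contact_force: [0.3, 0.0, -0.9]
width: 0.0315
```

send_rows(
  deltas=[
    {"dp": [0, 0, -0.006], "rotation": [0, 0, 0]},
    {"dp": [0, 0, -0.012], "rotation": [0, 0, 0]},
    {"dp": [0, 0, -0.012], "rotation": [0, 0, 0]},
    {"dp": [0, 0, -0.012], "rotation": [0, 0, 0]},
  ],
)

```text
clock: 12.67
position: [0.6523, 0.002, 0.0481]
ee_rot: [0.001, 0.686, 0.728, 0.0]
contact_force: [-2.3, 0.8, 6.6]
width: 0.0308
```

send_rows(
  deltas=[
    {"dp": [0, 0, 0], "rotation": [0, 0, 0]},
    {"dp": [0, 0, 0], "rotation": [0, 0, 0]},
    {"dp": [0, 0, 0], "rotation": [0, 0, 0]},
    {"dp": [0, 0, 0], "rotation": [0, 0, 0]},
    {"dp": [0, 0, 0], "rotation": [0, 0, 0]},
    {"dp": [0, 0, 0], "rotation": [0, 0, 0]},
    {"dp": [0, 0, 0], "rotation": [0, 0, 0]},
    {"dp": [0, 0, 0], "rotation": [0, 0, 0]},
  ],
  fingers=-1,
)

```text
clock: 13.33
position: [0.6519, 0.0019, 0.0465]
ee_rot: [-0.0, 0.686, 0.728, -0.0]
contact_force: [0.2, -0.6, -0.5]
width: 0.0852
```

send_rows(
  deltas=[
    {"dp": [0, 0, 0.1], "rotation": [0, 0, 0]},
    {"dp": [0, 0, 0.3], "rotation": [0, 0, 0]},
    {"dp": [0, 0, 0.6], "rotation": [0, 0, 0]},
    {"dp": [0, 0, 0.9], "rotation": [0, 0, 0]},
    {"dp": [-0.2, 0.1, 1], "rotation": [0, 0, 0]},
    {"dp": [-0.4, 0.2, 1], "rotation": [0, 0, 0]},
    {"dp": [-0.6, 0.3, 1], "rotation": [0, 0, 0]},
    {"dp": [-0.8, 0.3, 1], "rotation": [0, 0, 0]},
  ],
)

```text
clock: 14.0
position: [0.555, 0.0396, 0.1681]
ee_rot: [0.0, 0.686, 0.728, 0.001]
contact_force: [0.6, 0.2, -0.6]
width: 0.0855
```

send_rows(
  deltas=[
    {"dp": [-0.2, 0.1, 0], "rotation": [0, 0, 0]},
    {"dp": [-0.4, 0.2, 0], "rotation": [0, 0, 0]},
    {"dp": [-0.6, 0.27, 0], "rotation": [0, 0, 0]},
    {"dp": [-0.775, 0.287, 0], "rotation": [0, 0, 0]},
    {"dp": [-0.775, 0.287, 0], "rotation": [0, 0, 0]},
    {"dp": [-0.775, 0.287, 0], "rotation": [0, 0, 0]},
    {"dp": [-0.775, 0.287, 0], "rotation": [0, 0, 0]},
  ],
)

```text
clock: 14.58
position: [0.4642, 0.0723, 0.1676]
ee_rot: [0.001, 0.686, 0.728, 0.001]
contact_force: [0.3, 0.2, 0.2]
width: 0.0853
```

Run:
```python
from loc import *
s=monitor.get_state();print(s['position'],s['contact_force'],s['width'])
S=eyes.get_image('scene'); save('g4.png',cv2.resize(S['color'][110:360,190:450],None,fx=2.4,fy=2.4))
T=eyes.get_image('top')
for q,z in(((211,167),.056),((246,164),.072)): print(disc(T,q,13,lambda im:im.min(2)>150,z))
save('g4t.png',cv2.resize(T['color'][120:300,170:390],None,fx=3,fy=3))
```

```text
[0.46415371 0.07226439 0.16757311] [0.29318562 0.23703057 0.23457854] 0.08529965735951904
(array([0.64625768, 0.07894986]), np.float64(0.023646870121782494), array([211.36363636, 166.81818182]))
(array([0.65249291, 0.0021898 ]), np.float64(0.02854542566231773), array([242.6, 160.7]))
```

View pics/g4.png

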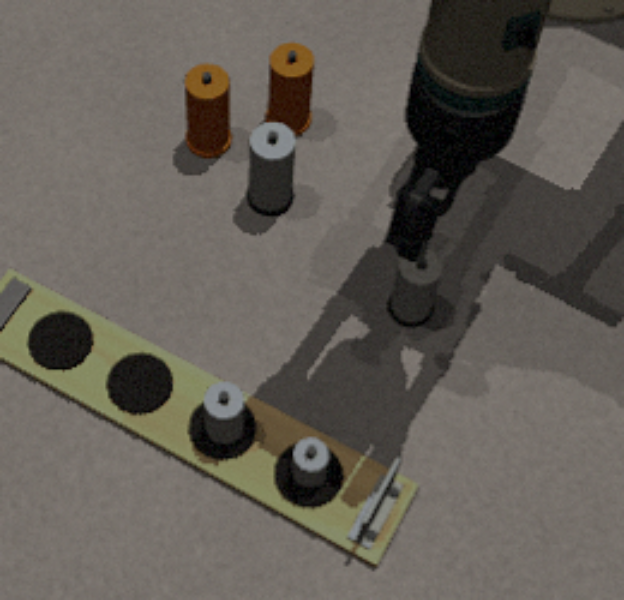

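View pics/g4t.png

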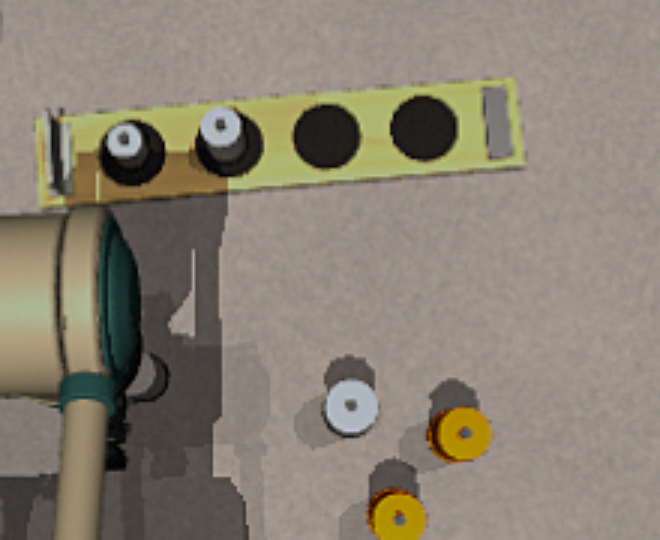

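send_rows(
  deltas=[
    {"dp": [-0.008, 0, -0.2], "rotation": [0, 0, 0]},
    {"dp": [-0.008, 0, -0.4], "rotation": [0, 0, 0]},
    {"dp": [-0.008, 0, -0.6], "rotation": [0, 0, 0]},
    {"dp": [-0.008, 0, -0.8], "rotation": [0, 0, 0]},
    {"dp": [-0.008, 0, -0.95], "rotation": [0, 0, 0]},
    {"dp": [-0.008, 0, -1], "rotation": [0, 0, 0]},
    {"dp": [-0.008, 0, -1], "rotation": [0, 0, 0]},
  ],
)

```text
clock: 15.27
position: [0.4617, 0.0721, 0.0451]
ee_rot: [-0.001, 0.686, 0.727, -0.001]
contact_force: [-1.0, 0.1, 1.1]
width: 0.0852
```

send_rows(
  deltas=[
    {"dp": [0, 0, 0], "rotation": [0, 0, 0]},
    {"dp": [0, 0, 0], "rotation": [0, 0, 0]},
    {"dp": [0, 0, 0], "rotation": [0, 0, 0]},
    {"dp": [0, 0, 0], "rotation": [0, 0, 0]},
    {"dp": [0, 0, 0], "rotation": [0, 0, 0]},
    {"dp": [0, 0, 0], "rotation": [0, 0, 0]},
    {"dp": [0, 0, 0], "rotation": [0, 0, 0]},
    {"dp": [0, 0, 0], "rotation": [0, 0, 0]},
    {"dp": [0, 0, 0], "rotation": [0, 0, 0]},
    {"dp": [0, 0, 0], "rotation": [0, 0, 0]},
  ],
  fingers=1,
)

```text
clock: 16.1
position: [0.4629, 0.0724, 0.0477]
ee_rot: [0.001, 0.686, 0.728, 0.001]
contact_force: [-0.5, -0.3, 5.6]
width: 0.0351
```

send_rows(
  deltas=[
    {"dp": [0, 0, 0.1], "rotation": [0, 0, 0]},
    {"dp": [0, 0, 0.25], "rotation": [0, 0, 0]},
    {"dp": [0, 0, 0.45], "rotation": [0, 0, 0]},
    {"dp": [0.05, -0.1, 0.65], "rotation": [0, 0, 0]},
    {"dp": [0.15, -0.25, 0.8], "rotation": [0, 0, 0]},
    {"dp": [0.3, -0.42, 0.8], "rotation": [0, 0, 0]},
    {"dp": [0.45, -0.6, 0.8], "rotation": [0, 0, 0]},
    {"dp": [0.6, -0.75, 0.8], "rotation": [0, 0, 0]},
  ],
)

```text
clock: 16.77
position: [0.5345, -0.0189, 0.1433]
ee_rot: [0.001, 0.686, 0.728, 0.0]
contact_force: [-0.2, -0.0, -1.3]
width: 0.0352
```

send_rows(
  deltas=[
    {"dp": [0.2, -0.15, 0], "rotation": [0, 0, 0]},
    {"dp": [0.4, -0.3, 0], "rotation": [0, 0, 0]},
    {"dp": [0.6, -0.4, -0.1], "rotation": [0, 0, 0]},
    {"dp": [0.75, -0.46, -0.15], "rotation": [0, 0, 0]},
    {"dp": [0.9, -0.5, -0.25], "rotation": [0, 0, 0]},
    {"dp": [1.0, -0.508, -0.4], "rotation": [0, 0, 0]},
    {"dp": [1.0, -0.508, -0.5], "rotation": [0, 0, 0]},
    {"dp": [1.0, -0.508, -0.5], "rotation": [0, 0, 0]},
    {"dp": [1.0, -0.508, -0.5], "rotation": [0, 0, 0]},
    {"dp": [1.0, -0.508, -0.5], "rotation": [0, 0, 0]},
  ],
)

```text
clock: 17.6
position: [0.6531, -0.0782, 0.0831]
ee_rot: [-0.0, 0.686, 0.728, -0.0]
contact_force: [0.3, 0.4, -0.9]
width: 0.0349
```

Run:
```python
from loc import *
for i in range(4):
    T=eyes.get_image('top'); s=monitor.get_state();print(s['position'],s['width'])
save('g5t.png',cv2.resize(T['color'][120:300,170:390],None,fx=3,fy=3))
```

```text
[ 0.65356061 -0.07834647  0.08366903] 0.03531316036033365
[ 0.65381905 -0.07840919  0.083929  ] 0.035400668934552564
[ 0.65395593 -0.07845525  0.08398372] 0.034767338559908545
[ 0.65399716 -0.07853533  0.08388846] 0.034999544714595876
```

send_rows(
  deltas=[
    {"dp": [0.018, 0, -0.05], "rotation": [0, 0, 0]},
    {"dp": [0.018, 0, -0.1], "rotation": [0, 0, 0]},
    {"dp": [0.018, 0, -0.14], "rotation": [0, 0, 0]},
    {"dp": [0.018, 0, -0.16], "rotation": [0, 0, 0]},
    {"dp": [0.018, 0, -0.172], "rotation": [0, 0, 0]},
    {"dp": [0.018, 0, -0.18], "rotation": [0, 0, 0]},
    {"dp": [0.018, 0, -0.18], "rotation": [0, 0, 0]},
    {"dp": [0.018, 0, -0.18], "rotation": [0, 0, 0]},
  ],
)

```text
clock: 18.47
position: [0.6554, -0.0785, 0.0616]
ee_rot: [-0.001, 0.686, 0.728, -0.0]
contact_force: [-2.5, 0.6, 4.5]
width: 0.035
```

send_rows(
  deltas=[
    {"dp": [0, 0, 0], "rotation": [0, 0, 0]},
    {"dp": [0, 0, 0], "rotation": [0, 0, 0]},
    {"dp": [0, 0, 0], "rotation": [0, 0, 0]},
    {"dp": [0, 0, 0], "rotation": [0, 0, 0]},
    {"dp": [0, 0, 0], "rotation": [0, 0, 0]},
    {"dp": [0, 0, 0], "rotation": [0, 0, 0]},
    {"dp": [0, 0, 0], "rotation": [0, 0, 0]},
    {"dp": [0, 0, 0], "rotation": [0, 0, 0]},
  ],
  fingers=-1,
)

```text
clock: 19.13
position: [0.6561, -0.0786, 0.0609]
ee_rot: [0.0, 0.686, 0.728, 0.0]
contact_force: [-0.3, -0.6, -0.3]
width: 0.085
```

send_rows(
  deltas=[
    {"dp": [0, 0, 0.1], "rotation": [0, 0, 0]},
    {"dp": [0, 0, 0.3], "rotation": [0, 0, 0]},
    {"dp": [0, 0, 0.6], "rotation": [0, 0, 0]},
    {"dp": [0, 0, 0.9], "rotation": [0, 0, 0]},
    {"dp": [-0.2, 0, 1], "rotation": [0, 0, 0]},
    {"dp": [-0.5, 0, 1], "rotation": [0, 0, 0]},
    {"dp": [-0.75, -0.05, 1], "rotation": [0, 0, 0]},
    {"dp": [-0.95, -0.1, 1], "rotation": [0, 0, 0]},
  ],
)

```text
clock: 19.8
position: [0.5399, -0.0902, 0.1824]
ee_rot: [0.0, 0.686, 0.728, 0.0]
contact_force: [-0.1, -0.6, 0.4]
width: 0.0852
```

send_rows(
  deltas=[
    {"dp": [-0.2, 0, 0], "rotation": [0, 0, 0]},
    {"dp": [-0.4, 0, 0], "rotation": [0, 0, 0]},
    {"dp": [-0.7, -0.012, 0], "rotation": [0, 0, 0]},
    {"dp": [-0.9, -0.012, 0], "rotation": [0, 0, 0]},
    {"dp": [-0.9, -0.012, 0], "rotation": [0, 0, 0]},
    {"dp": [-0.9, -0.012, 0], "rotation": [0, 0, 0]},
    {"dp": [-0.9, -0.012, 0], "rotation": [0, 0, 0]},
    {"dp": [-0.9, -0.012, 0], "rotation": [0, 0, 0]},
    {"dp": [-0.9, -0.012, 0], "rotation": [0, 0, 0]},
  ],
)

```text
clock: 20.55
position: [0.4353, -0.0923, 0.1812]
ee_rot: [0.0, 0.686, 0.728, 0.0]
contact_force: [0.3, 0.1, -0.0]
width: 0.0852
```

Run:
```python
from loc import *
S=eyes.get_image('scene'); save('g6.png',cv2.resize(S['color'][110:360,190:450],None,fx=2.4,fy=2.4))
T=eyes.get_image('top')
s=monitor.get_state();print(s['position'],s['contact_force'],s['width'])
for q,z in(((211,167),.056),((243,161),.072),((276,157),.088)): print(disc(T,q,13,lambda im:im.min(2)>150,z))
save('g6t.png',cv2.resize(T['color'][120:300,170:390],None,fx=3,fy=3))
```

```text
[ 0.43492566 -0.09213781  0.18086966] [ 0.02786122 -0.80340612  0.38633995] 0.08507058124163712
(array([0.64634643, 0.07908298]), np.float64(0.023492481489217894), array([211.1, 166.5]))
(array([0.65251836, 0.0021324 ]), np.float64(0.028483667246740715), array([242.18181818, 161.        ]))
(array([ 0.65598767, -0.07962616]), np.float64(0.032820345604190636), array([277.93333333, 157.06666667]))
```

View pics/g6.png

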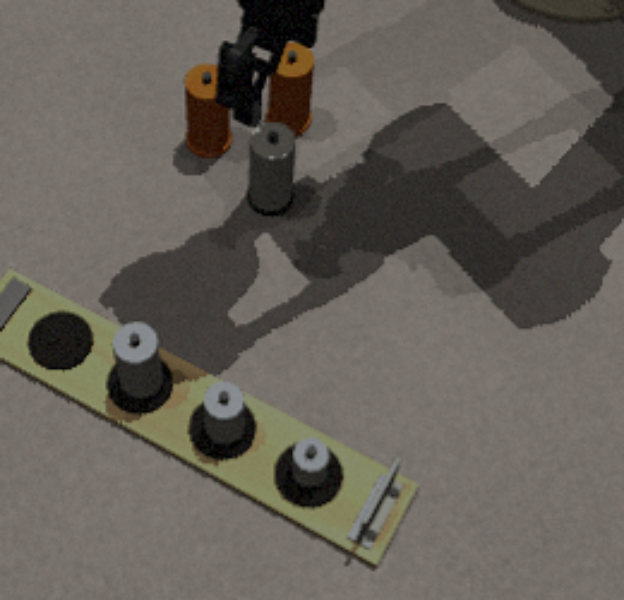

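View pics/g6t.png

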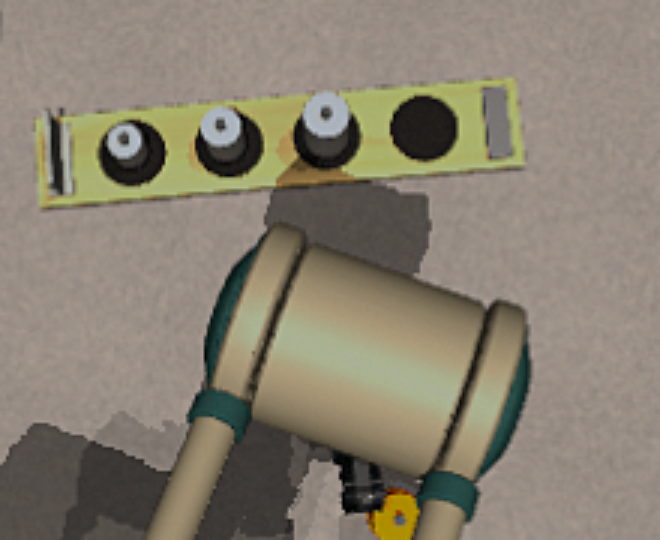

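send_rows(
  deltas=[
    {"dp": [-0.013, 0, -0.1], "rotation": [0, 0, 0]},
    {"dp": [-0.013, 0, -0.2], "rotation": [0, 0, 0]},
    {"dp": [-0.013, 0, -0.3], "rotation": [0, 0, 0]},
    {"dp": [-0.013, 0, -0.3], "rotation": [0, 0, 0]},
    {"dp": [-0.013, 0, -0.3], "rotation": [0, 0, 0]},
    {"dp": [-0.013, 0, -0.3], "rotation": [0, 0, 0]},
  ],
  fingers=-0.6,
)

```text
clock: 21.15
position: [0.4332, -0.0922, 0.1453]
ee_rot: [0.0, 0.686, 0.728, 0.0]
contact_force: [-0.6, 1.1, 0.1]
width: 0.0679
```

Run:
```python
from loc import *
T=np.load('top.npy',allow_pickle=True).item()
for q in((302,292),(324,264)): print(disc(T,q,14,lambda im:(im[...,0]>150)&(im[...,2]<90),.09))
s=monitor.get_state();print(s['position'],s['width'])
S=eyes.get_image('scene'); save('g7.png',cv2.resize(S['color'][110:230,220:380],None,fx=4.5,fy=4.5))
```

```text
(array([ 0.34887944, -0.1267993 ]), np.float64(0.037425483122339516), array([304.41666667, 293.5       ]))
(array([ 0.41136671, -0.1769215 ]), np.float64(0.036518944644048895), array([324.78571429, 264.07142857]))
[ 0.43318698 -0.09218836  0.14534793] 0.06787662102327824
```

View pics/g7.png

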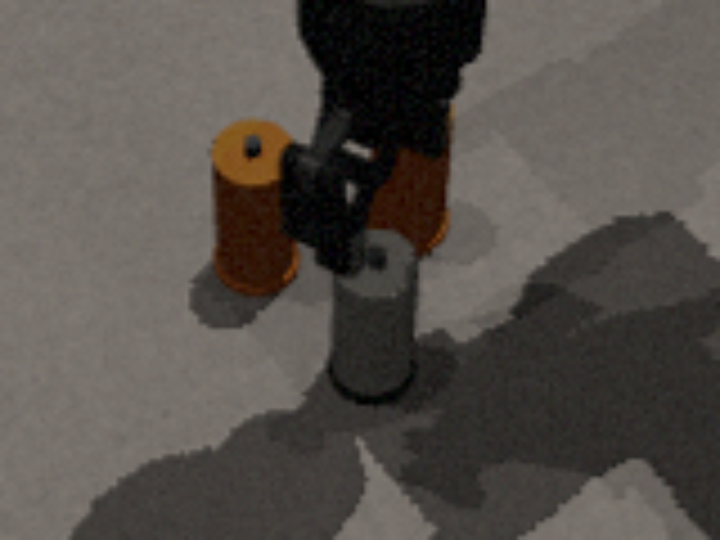

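send_rows(
  deltas=[
    {"dp": [0, 0, -0.12], "rotation": [0, 0, 0]},
    {"dp": [0, 0, -0.25], "rotation": [0, 0, 0]},
    {"dp": [0, 0, -0.4], "rotation": [0, 0, 0]},
    {"dp": [0, 0, -0.55], "rotation": [0, 0, 0]},
    {"dp": [0, 0, -0.65], "rotation": [0, 0, 0]},
    {"dp": [0, 0, -0.69], "rotation": [0, 0, 0]},
    {"dp": [0, 0, -0.69], "rotation": [0, 0, 0]},
  ],
)

```text
clock: 21.78
position: [0.4324, -0.092, 0.0618]
ee_rot: [-0.001, 0.686, 0.728, -0.0]
contact_force: [0.6, 0.2, -0.3]
width: 0.0683
```

send_rows(
  deltas=[
    {"dp": [0, 0, 0], "rotation": [0, 0, 0]},
    {"dp": [0, 0, 0], "rotation": [0, 0, 0]},
    {"dp": [0, 0, 0], "rotation": [0, 0, 0]},
    {"dp": [0, 0, 0], "rotation": [0, 0, 0]},
    {"dp": [0, 0, 0], "rotation": [0, 0, 0]},
    {"dp": [0, 0, 0], "rotation": [0, 0, 0]},
    {"dp": [0, 0, 0], "rotation": [0, 0, 0]},
    {"dp": [0, 0, 0], "rotation": [0, 0, 0]},
    {"dp": [0, 0, 0], "rotation": [0, 0, 0]},
  ],
  fingers=1,
)

```text
clock: 22.53
position: [0.4335, -0.0924, 0.0633]
ee_rot: [0.001, 0.686, 0.728, 0.001]
contact_force: [-0.6, 0.4, 6.0]
width: 0.0391
```

send_rows(
  deltas=[
    {"dp": [0, 0, 0.1], "rotation": [0, 0, 0]},
    {"dp": [0, 0, 0.25], "rotation": [0, 0, 0]},
    {"dp": [0, 0, 0.45], "rotation": [0, 0, 0]},
    {"dp": [0, 0, 0.65], "rotation": [0, 0, 0]},
    {"dp": [0.1, -0.05, 0.8], "rotation": [0, 0, 0]},
    {"dp": [0.25, -0.15, 0.8], "rotation": [0, 0, 0]},
    {"dp": [0.42, -0.25, 0.8], "rotation": [0, 0, 0]},
    {"dp": [0.6, -0.35, 0.8], "rotation": [0, 0, 0]},
    {"dp": [0.78, -0.45, 0.8], "rotation": [0, 0, 0]},
    {"dp": [0.92, -0.547, 0.8], "rotation": [0, 0, 0]},
  ],
)

```text
clock: 23.37
position: [0.5443, -0.1583, 0.1581]
ee_rot: [0.0, 0.686, 0.728, 0.0]
contact_force: [-0.2, -0.1, -1.0]
width: 0.0392
```

send_rows(
  deltas=[
    {"dp": [0.15, 0, 0], "rotation": [0, 0, 0]},
    {"dp": [0.3, 0, 0], "rotation": [0, 0, 0]},
    {"dp": [0.5, 0, -0.1], "rotation": [0, 0, 0]},
    {"dp": [0.7, 0, -0.15], "rotation": [0, 0, 0]},
    {"dp": [0.85, 0, -0.25], "rotation": [0, 0, 0]},
    {"dp": [0.95, 0, -0.35], "rotation": [0, 0, 0]},
    {"dp": [0.98, 0, -0.45], "rotation": [0, 0, 0]},
    {"dp": [0.98, 0, -0.5], "rotation": [0, 0, 0]},
    {"dp": [0.98, 0, -0.5], "rotation": [0, 0, 0]},
    {"dp": [0.98, 0, -0.5], "rotation": [0, 0, 0]},
    {"dp": [0.98, 0, -0.5], "rotation": [0, 0, 0]},
  ],
)

```text
clock: 24.28
position: [0.66, -0.1578, 0.099]
ee_rot: [0.0, 0.686, 0.728, 0.0]
contact_force: [-0.1, -0.1, -2.0]
width: 0.0392
```

send_rows(
  deltas=[
    {"dp": [0, 0, 0], "rotation": [0, 0, 0]},
    {"dp": [0, 0, 0], "rotation": [0, 0, 0]},
  ],
)

```text
clock: 24.45
position: [0.6606, -0.1579, 0.0993]
ee_rot: [0.001, 0.686, 0.728, 0.0]
contact_force: [-0.6, -0.1, -1.5]
width: 0.0392
```

send_rows(
  deltas=[
    {"dp": [0.005, 0, -0.05], "rotation": [0, 0, 0]},
    {"dp": [0.005, 0, -0.1], "rotation": [0, 0, 0]},
    {"dp": [0.005, 0, -0.14], "rotation": [0, 0, 0]},
    {"dp": [0.005, 0, -0.16], "rotation": [0, 0, 0]},
    {"dp": [0.005, 0, -0.172], "rotation": [0, 0, 0]},
    {"dp": [0.005, 0, -0.18], "rotation": [0, 0, 0]},
    {"dp": [0.005, 0, -0.187], "rotation": [0, 0, 0]},
    {"dp": [0.005, 0, -0.187], "rotation": [0, 0, 0]},
  ],
)

```text
clock: 25.12
position: [0.6604, -0.1574, 0.0774]
ee_rot: [-0.0, 0.686, 0.728, -0.0]
contact_force: [-3.7, 1.0, 7.8]
width: 0.0391
```

Contact felt. I release, lift and back away.

send_rows(
  deltas=[
    {"dp": [0, 0, 0], "rotation": [0, 0, 0]},
    {"dp": [0, 0, 0], "rotation": [0, 0, 0]},
    {"dp": [0, 0, 0], "rotation": [0, 0, 0]},
    {"dp": [0, 0, 0], "rotation": [0, 0, 0]},
    {"dp": [0, 0, 0], "rotation": [0, 0, 0]},
    {"dp": [0, 0, 0], "rotation": [0, 0, 0]},
    {"dp": [0, 0, 0], "rotation": [0, 0, 0]},
    {"dp": [0, 0, 0], "rotation": [0, 0, 0]},
  ],
  fingers=-1,
)

```text
clock: 25.78
position: [0.6612, -0.1577, 0.0756]
ee_rot: [-0.0, 0.686, 0.728, -0.0]
contact_force: [-0.3, -0.5, 0.5]
width: 0.0854
```

send_rows(
  deltas=[
    {"dp": [0, 0, 0.1], "rotation": [0, 0, 0]},
    {"dp": [0, 0, 0.3], "rotation": [0, 0, 0]},
    {"dp": [0, 0, 0.6], "rotation": [0, 0, 0]},
    {"dp": [0, 0, 0.9], "rotation": [0, 0, 0]},
    {"dp": [-0.2, 0, 1], "rotation": [0, 0, 0]},
    {"dp": [-0.5, 0, 1], "rotation": [0, 0, 0]},
    {"dp": [-0.75, 0, 1], "rotation": [0, 0, 0]},
    {"dp": [-1, 0, 1], "rotation": [0, 0, 0]},
    {"dp": [-1, 0, 1], "rotation": [0, 0, 0]},
  ],
)

```text
clock: 26.53
position: [0.5349, -0.1565, 0.1967]
ee_rot: [-0.002, 0.686, 0.727, -0.001]
contact_force: [-0.1, 0.5, -0.1]
width: 0.0856
```

send_rows(
  deltas=[
    {"dp": [-0.2, 0.2, 0], "rotation": [0, 0, 0]},
    {"dp": [-0.5, 0.4, 0], "rotation": [0, 0, 0]},
    {"dp": [-0.75, 0.6, 0], "rotation": [0, 0, 0]},
    {"dp": [-1, 1, 0], "rotation": [0, 0, 0]},
    {"dp": [-1, 1, 0], "rotation": [0, 0, 0]},
    {"dp": [-1, 1, 0], "rotation": [0, 0, 0]},
  ],
)

```text
clock: 27.03
position: [0.4188, -0.0351, 0.1966]
ee_rot: [-0.0, 0.685, 0.729, 0.0]
contact_force: [-0.6, -1.0, -0.2]
width: 0.0855
```

Run:
```python
from loc import *
S=eyes.get_image('scene'); save('g8.png',cv2.resize(S['color'][110:360,90:450],None,fx=2.2,fy=2.2))
T=eyes.get_image('top')
s=monitor.get_state();print(s['clock'],s['position'],s['contact_force'],s['width'])
zs=(.056,.072,.088,.104); g=[(.6465,.080),(.6515,.001),(.6566,-.0786),(.6616,-.158)]
for p,t in((T,150),(S,120)):
  for z,c in zip(zs,g):
    try: q=proj(p,[c[0],c[1],z])[0]; r=disc(p,q,13,lambda im:im.min(2)>t,z); print(r[0].round(4),r[1].round(4))
    except Exception as e: print(e)
save('g8t.png',cv2.resize(T['color'][120:300,170:450],None,fx=2.8,fy=2.8))
```

```text
27.1333 [ 0.42244759 -0.03791322  0.19683227] [ 0.02645533 -0.09065573  1.08347215] 0.08510518515711249
[0.6463 0.0791] 0.0234
[0.6525 0.0022] 0.0284
[ 0.6559 -0.0797] 0.0327
[ 0.6602 -0.1582] 0.0363
[0.6458 0.0803] 0.0248
[0.6517 0.0031] 0.0289
[ 0.6548 -0.0782] 0.0334
[ 0.6596 -0.1565] 0.0369
```

View pics/g8.png

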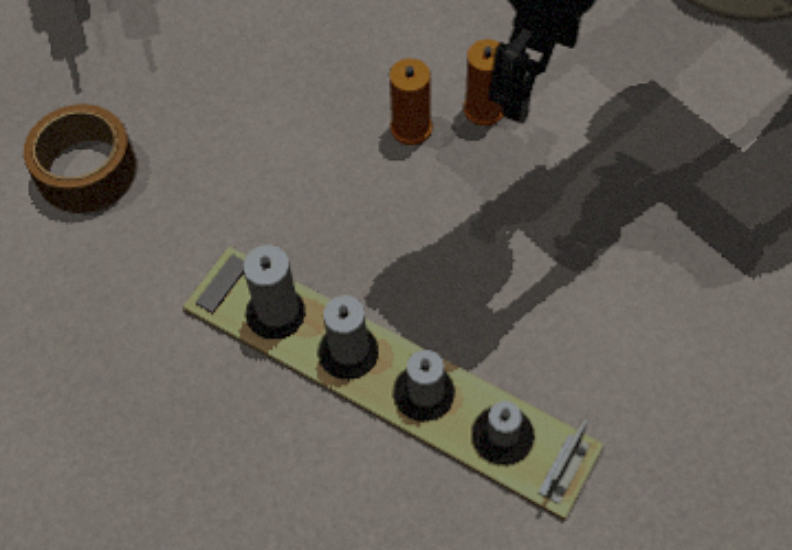

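View pics/g8t.png

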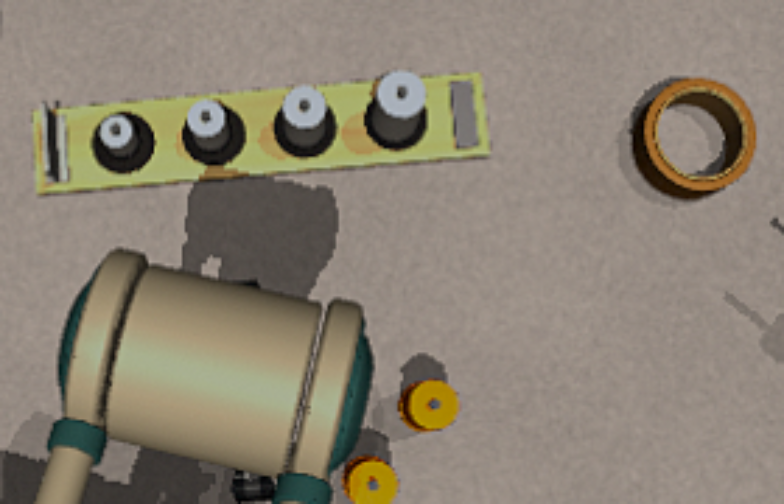

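All four legs stand in the right order, each within about 3 mm of its pad's centre. The tape roll and the orange look-alikes are unmoved, and the gripper touches nothing.

```bash
python3 -c "
from rig import manip; print(manip.sign_off())"
```

```text
the job is handed in; nothing more can be done
None
```

The four aluminium legs now stand upright on the rubber pads in order of height: leg_xs next to the end stop, then leg_s, leg_m and leg_l. I handed the job in at about 27 s.

**Checks:** the last pictures from both cameras show every leg standing. Against each camera's own reading of the pads, all are within about 3 mm of the pad centre. The farthest off is leg_s, about 2–3 mm along the row in the top view. I left it there because its foot still sits well inside the pad. The two cameras differ by 1–2 mm, as their stated calibration allows.

**Rest of the scene:** the tape roll looks unmoved in the pictures; I did not measure it again. I never touched the orange look-alikes. The contact force stayed below 8 N in every reading.

**Failed call:** one early move call was refused because I had left out the rotation field. I sent it again, and nothing moved in between.

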